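# Touch open the locker that holds the pepper mill

### The job

A cook wants the pepper mill from the little glazed cupboard on the counter. Its two doors have no handles: press the free edge of the door in front of the mill gently inward with closed fingertips until the catch lets go, let the spring throw that door ajar, then put a fingertip behind its free edge and swing it wide open, nearly to its stop. Grip nothing, leave the other door latched shut and everything in and around the cupboard standing where it is, and finish with the hand clear.

Things in the scene. Friction and masses are not known exactly. Their poses are not given: they have to be found in the camera images.
- cupboard: black-edged glass cupboard with a wooden floor, fixed to the counter, 150 deep (x), 176 wide, 215 high, glass top. Origin: centre of its underside. Own x points into it (its front looks along -x, to the robot), y to its left. A glass wall parts two lockers. Doors: black frame, clear pane, 14 thick, 84 wide, from 12 to 211 above the counter; shut, outer face at own x = -95, inner face 6 off the carcass
- left_door (a joint): angle (rad) of the left door, hinged on its right side, at the middle of the cupboard; 0 shut, grows as the free left edge swings out, stop at 1.5. Pressed there with 6 to 7 N it goes in up to 4.5 mm (-0.055 rad); about 2 mm in the catch lets go, and as the finger draws back a plunger throws the door out to about 0.7 rad (50 mm at the edge), where it stays. Beyond, light friction; stays where left. Does not relatch
- right_door (a joint): the same for the right door: also hinged on its right, at the right end of the cupboard; its free edge is at the middle. Keep clear: right front of the doors a wall pier over 1 m high, x = 0.27 to 0.49, y below 0.04, with a broken wall 0.6 high beyond it, x = 0.31 to 0.39, down to y = -0.21; left front a white pump dispenser 320 high, x = 0.44 to 0.57, y above 0.34
- left_edge (a point): point on the left door's outer face, 10 from the free edge and 30 below the upper edge (181 above the counter): the place to press. It moves with the door
- right_edge (a point): the same point on the right door
- left_hinge (a point): on the left door's upright hinge axis, which lies in its outer face, at the height of its upper edge (211 above the counter); the door reaches 84 from the axis. Behind its free edge, 70 to 115 above the counter, are a striker pin (26 behind the inner face) and the plunger; higher up nothing is in the way
- right_hinge (a point): the same for the right door.
- pepper_mill: brown wooden pepper mill, 58 diameter, 160 high, standing loose in one of the two lockers, seen through the pane; origin: centre of its underside. It decides which door to open
- spice_jar: glass spice jar with a red cap, 45 diameter, 106 high, standing loose in the other locker; origin: centre of its underside. Its door stays shut
- order_bell: counter bell, 81 diameter, 57 high, loose on the counter at the left; origin: centre of its underside. Leave it alone
- stone_jar: brown stoneware jar, 104 diameter, 120 high, loose on the counter left of the cupboard; origin: centre of its underside. Leave it alone

How it is judged:
By the outcome, as a careful person would: the job done as asked, in the order asked, and still so for the second after the job is handed in, with the robot touching nothing.
It also fails if it takes over 54 s, if anything falls off the work surface, if the arm or the gripper's body presses on something with over 40 N, if the wrist force passes 120 N, or if a joint passes its speed limit or range.

### The arm

A 7-joint arm with a two-finger parallel gripper is mounted at the origin on a cart in front of the work surface, level with it; the furniture and walls round the work are solid. World frame = base frame: x ahead of the robot, y to its left, z up, the work surface at z = 0. Lengths are in m, angles in rad, forces in N, time in s.
With the tool pointing down it reaches from about 0.4 to 0.85 m from the base axis. Payload 4.5 kg.
Tool frame: the origin (TCP) lies at the very end of the fingers, on their centre line; the grasp point (between the pads) lies 19 mm behind it; z points along the fingers, y is the line along which they close (so a half turn about z gives the same grasp; the last joint's range is limited). The gripper opens to 88 mm and grips with 3 to 60 N. Pads are 18 mm wide; open, the fingers measure 123 mm over their backs; the gripper's body (75 mm by 187 mm) begins 45 mm behind the grasp point.
Start: joints at [-1.078, 0.689, -0.195, 1.565, 0.157, 0.902, -0.215], TCP at [0.277, 0.56, 0.239] pointing down, gripper open.
Joint ranges: [-3.01, 3.01], [-0.46, 2.08], [-1.47, 1.51], [0.13, 2.56], [-1, 4.14], [0.04, 2.09], [-2.66, 2.66]. Speed limits (rad/s): [2.57, 2.57, 3.14, 3.14, 3.14, 3.14, 3.14].

### API

Orientations are given as a 3x3 rotation matrix whose columns are the frame's x, y, z axes.
In Python, from workcell import r, optics gives the robot as it stands. The module is installed in compiled form; this text tells all that it offers.
- The arm moves only by the tool servo_tool, never from a script. Its argument "rows" is a list that holds one entry, the list of rows, each a list of 7 numbers: the gripper command: -1 is shut, 1 is fully open, values between are in proportion, then the shift along the tool's x, y, z in m, then the turn, a rotation vector about the tool's x, y, z in rad. In form: [[[claw, x, y, z, wx, wy, wz], ...]]. A call has 1 to 8 rows; each row shifts and turns the commanded pose from where the row before left it, along the tool's axes as they then stand; what a row does not reach is not made up. A row lasts 1/8 s, in which the tool goes at most 62.5 mm and 10.7 degrees, less where a joint would pass 70% of its speed; a pose out of reach is approached as far as the arm can. A call with a gripper value outside its range is refused whole. The fingers move at their own pace and stop on an object; "grip_force" is the grip in N (left out, the last holds). Time passes only in rows, so rows that do not move let the fingers close. It gives the time, the measured TCP pose, the force, the opening and the grip force at its end, in the units of the state.
- r.get_obs(): the state, without advancing time (a new reading comes with each control period).
- optics.camera(name): name is "scene" or "top"; returns a dict with "image" (480x640x3 uint8, blue, green, red), "range_z" (480x640 float32, m along the optical axis (not along the pixel's ray), 0 where there is no reading), "fx", "fy", "cx", "cy" (pixels), "position" and "attitude" of the camera in the world. Camera axes: x right, y down, z forward; pixel columns grow to the right and rows downward; lengths in m; the calibration is good to about 2 mm. A picture is of the moment at which its call begins.
- r.job_done(): hands the job in; it is judged then, once.
The state is a dict: "time_s": time; "joints": joint angles; "qvel": joint speeds; "joint_efforts": joint torques, N m; "ee_pos": TCP position; "ee_rot": TCP orientation; "contact_force": force on the tool from outside, world axes, zero at the start; "moment": the same for the moment, N m; "width": finger opening in m; "gripper_force": force on a finger pad.
Only numpy, scipy, OpenCV 4.12 (cv2) and the standard library are available. Lean on these libraries where they do the work, as an engineer would, in place of code of your own. Each camera call takes 0.05 s, during which the arm holds its last target. There are 200 camera calls.

## Working session

There is one attempt and no reset: what is moved stays moved. The work goes in short steps, Python scripts to look and compute and a tool call to move; the robot and the scene stay as the last step left them, time stands still between calls to the robot, and variables do not carry over. Pictures are saved under pics/ and viewed, at most 10 in all, crops included, and the job is handed in when it is done.

Besides the shell and the picture viewer there is one more tool, called after "Request:" as name(argument=value, ...), one argument or row to a line, values as JSON. servo_tool: Moves the arm, as the interface text tells. Its arguments: {"type":"object","properties":{"rows":{"type":"array","items":{"type":"array","items":{"type":"array","items":{"type":"number"}}}},"grip_force":{"type":"number"}},"required":["rows"]}

```bash
mkdir -p pics
cat > h.py <<'E'
import numpy as np,cv2
from workcell import r,optics
def look(n,f):
    c=optics.camera(n); cv2.imwrite('pics/'+f+'.png',c['image']); np.savez('pics/'+f+'.npz',**c); return c
def load(f): return dict(np.load('pics/'+f+'.npz'))
def ray(c,u,v):
    R=np.array(c['attitude']); d=R@np.array([(u-c['cx'])/c['fx'],(v-c['cy'])/c['fy'],1.]); return np.array(c['position']),d
def onplane(c,u,v,z):
    p,d=ray(c,u,v); return p+d*(z-p[2])/d[2]
def depth(c,u,v):
    p,d=ray(c,u,v); return p+d*c['range_z'][int(v),int(u)]
def proj(c,P):
    q=np.array(c['attitude']).T@(np.array(P)-c['position']); return c['cx']+c['fx']*q[0]/q[2],c['cy']+c['fy']*q[1]/q[2]
E
python3 - <<'E'
from h import *
np.set_printoptions(precision=4,suppress=True)
for n in('scene','top'):
    c=look(n,n+'0'); print(n,c['position'],c['attitude'],c['fx'],c['cx'],c['cy'])
print(r.get_obs())
E
```

```text
scene [0.101  0.8997 0.5288] [[-0.8419 -0.2406  0.483 ]
 [-0.5395  0.3903 -0.746 ]
 [-0.009  -0.8887 -0.4585]] 489.97040169856353 326.102653677441 246.40559800127986
top [0.0559 0.0284 0.8271] [[ 0.4811 -0.7     0.5278]
 [-0.8766 -0.3929  0.2779]
 [ 0.0129 -0.5964 -0.8026]] 435.4093702536994 320.3465138516625 233.32749542393253
{'time_s': 0.1, 'joints': array([-1.0782,  0.6899, -0.1945,  1.5662,  0.1573,  0.9025, -0.2151]), 'qvel': array([-0.001 , -0.0011, -0.0003, -0.0015, -0.0017, -0.0021,  0.0004]), 'joint_efforts': array([ -0.0038, -52.8495,  -1.2718, -15.3837,  -0.0526,   0.002 ,
         0.    ]), 'ee_pos': array([0.2766, 0.5599, 0.238 ]), 'ee_rot': array([[-0.8966,  0.4428, -0.0006],
       [ 0.4428,  0.8966, -0.0015],
       [-0.0001, -0.0016, -1.    ]]), 'contact_force': array([ 0.1395, -0.2309, -0.0111]), 'moment': array([-0.0536,  0.0297, -0.0251]), 'gripper_force': 0.0, 'width': 0.0879969447213997}
```

View pics/scene0.png

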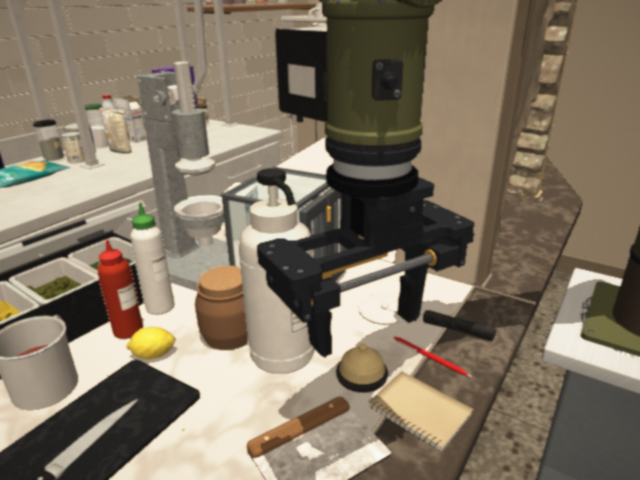

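View pics/top0.png

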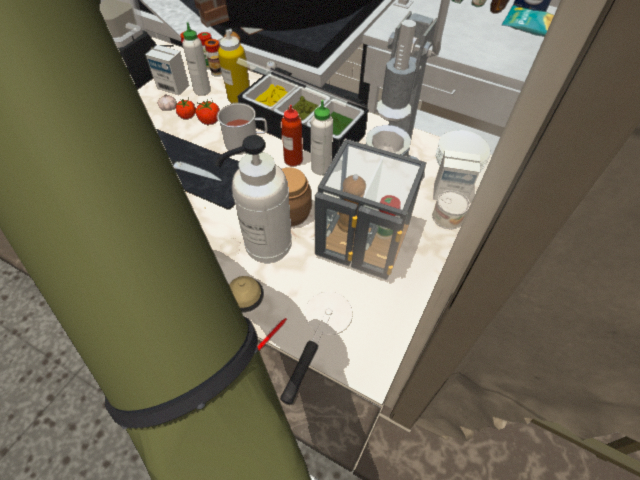

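Scene view: the cupboard is mostly hidden behind the dispenser. Top view: the cupboard spans about (316-425, 140-278), with a brown knob at (354,186) in the left locker and a red cap at (389,205) in the right. I'll enlarge it.

Run:
```python
from h import *
c=load('top0'); i=c['image'][130:290,295:445]; cv2.imwrite('pics/top_crop.png',cv2.resize(i,(562,600),interpolation=cv2.INTER_CUBIC))
```

```text
(no output)
```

View pics/top_crop.png

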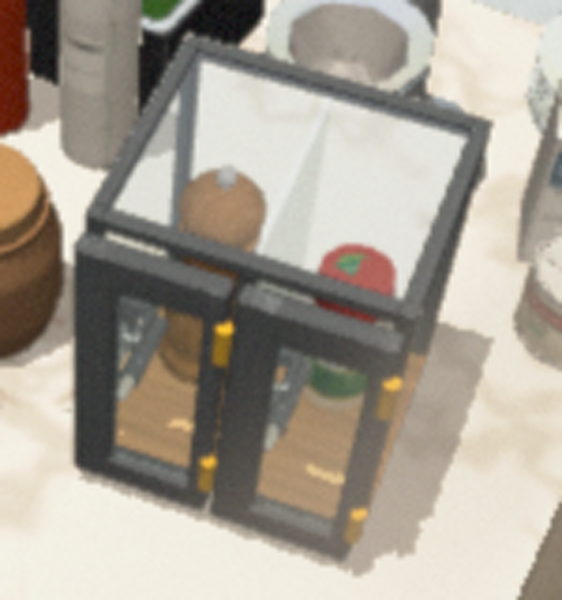

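The mill is in the left locker, so the left door is the one to open. I'll fit the cupboard pose from its corners.

Run:
```python
from h import *
from scipy.optimize import least_squares
np.set_printoptions(precision=4,suppress=True)
c=load('top0')
px={(.075,.088,.215):(195,40),(.075,-.088,.215):(489,120),(-.075,-.088,.215):(412,318),(-.075,.088,.215):(90,216),(-.095,.088,.012):(78,470),(-.095,-.088,.012):(348,558)}
uv=lambda q:(295+(q[0]+.5)/3.747-.5,130+(q[1]+.5)/3.75-.5)
def W(s,P):
    a=s[2];x,y,z=P; return np.array([s[0]+x*np.cos(a)-y*np.sin(a),s[1]+x*np.sin(a)+y*np.cos(a),z])
f=lambda s:np.ravel([np.subtract(proj(c,W(s,P)),uv(q)) for P,q in px.items()])
for P,q in px.items(): print(P,onplane(c,*uv(q),P[2]))
R=least_squares(f,[.6,.2,0.3],loss='soft_l1');s=R.x;print(s,np.round(R.fun,1))
for n,P in dict(edge=(-.095,.074,.181),hinge=(-.095,.0,.211),free=(-.095,.084,.211)).items(): print(n,W(s,P))
# depth check on door faces
u0,v0=proj(c,W(s,(-.095,.08,.1)));print('depth',depth(c,round(u0),round(v0)),W(s,(-.095,.08,.1)))
R1=np.array(r.get_obs()['ee_rot'])
# others
for n,u,v,z in (('bell',245,292,.02),('jar',292,190,.12),('disp',265,200,.2)): print(n,depth(c,u,v))
```

```text
(0.075, 0.088, 0.215) [0.6971 0.3086 0.215 ]
(0.075, -0.088, 0.215) [0.7182 0.1432 0.215 ]
(-0.075, -0.088, 0.215) [0.5708 0.1274 0.215 ]
(-0.075, 0.088, 0.215) [0.5526 0.2956 0.215 ]
(-0.095, 0.088, 0.012) [0.5334 0.291  0.012 ]
(-0.095, -0.088, 0.012) [0.5564 0.1247 0.012 ]
[0.6366 0.2191 0.1122] [-1.8 -2.2  2.  -0.3  2.4  0.5 -1.3 -0.4 -2.1 -0.5  0.8  2.2]
edge [0.5339 0.282  0.181 ]
hinge [0.5422 0.2084 0.211 ]
free [0.5328 0.2919 0.211 ]
depth [0.5335 0.2877 0.1002] [0.5332 0.2879 0.1   ]
bell [0.3669 0.3628 0.041 ]
jar [0.5951 0.3846 0.1184]
disp [0.4747 0.3659 0.2165]
```

```bash
cat >> h.py <<'E'
from scipy.spatial.transform import Rotation as Ro
np.set_printoptions(precision=4,suppress=True)
def Rt(lean,yaw=0):  # lean back toward robot, deg; yaw about world z
    return Ro.from_euler('z',yaw,degrees=True)*Ro.from_matrix(np.array([[0,np.cos(l),np.sin(l)],[1,0,0],[0,np.sin(l),-np.cos(l)]]) if (l:=np.radians(lean)) is not None else 0)
def plan(p,R,claw=-1,n=None):
    o=r.get_obs(); p0=np.array(o['ee_pos']);R0=Ro.from_matrix(o['ee_rot']);w=(R0.inv()*R).as_rotvec()
    d=np.array(p)-p0; n=n or int(max(1,np.ceil(np.linalg.norm(d)/.055),np.ceil(np.degrees(np.linalg.norm(w))/9.5)))
    for k in range(n):
        Rk=R0*Ro.from_rotvec(w*k/n); print([claw]+[round(float(x),4) for x in np.r_[Rk.inv().apply(d/n),w/n]],',')
E
python3 - <<'E'
from h import *
plan([.30,.50,.42],Rt(20),n=8)
E
```

```text
[-1, -0.0059, -0.0054, -0.0227, -0.0392, -0.0241, 0.1376] ,
[-1, -0.0071, -0.0037, -0.0228, -0.0392, -0.0241, 0.1376] ,
[-1, -0.008, -0.0017, -0.0227, -0.0392, -0.0241, 0.1376] ,
[-1, -0.0087, 0.0003, -0.0225, -0.0392, -0.0241, 0.1376] ,
[-1, -0.009, 0.0024, -0.0222, -0.0392, -0.0241, 0.1376] ,
[-1, -0.0091, 0.0045, -0.0219, -0.0392, -0.0241, 0.1376] ,
[-1, -0.0088, 0.0066, -0.0214, -0.0392, -0.0241, 0.1376] ,
[-1, -0.0083, 0.0086, -0.0209, -0.0392, -0.0241, 0.1376] ,
```

Request:
servo_tool(
  rows=[
    [[-1, -0.006, -0.005, -0.023, -0.039, -0.024, 0.138], [-1, -0.007, -0.004, -0.023, -0.039, -0.024, 0.138], [-1, -0.008, -0.002, -0.023, -0.039, -0.024, 0.138], [-1, -0.009, 0, -0.0225, -0.039, -0.024, 0.138], [-1, -0.009, 0.002, -0.022, -0.039, -0.024, 0.138], [-1, -0.009, 0.0045, -0.022, -0.039, -0.024, 0.138], [-1, -0.009, 0.0065, -0.021, -0.039, -0.024, 0.138], [-1, -0.008, 0.0085, -0.021, -0.039, -0.024, 0.138]],
  ],
  grip_force=10,
)

```text
time_s: 1.1
ee_pos: [0.299, 0.499, 0.4211]
ee_rot: [[0.008, 0.94, 0.342], [1.0, -0.008, -0.001], [0.002, 0.342, -0.94]]
contact_force: [0.6, -0.1, 0.9]
width: 0.0106
gripper_force: 0.0
```

Run:
```python
from h import *
o=r.get_obs();print(o['time_s'],o['ee_pos'],o['joints'],o['contact_force'],o['width'])
plan([.42,.277,.40],Rt(20))
```

```text
1.1 [0.299  0.499  0.4211] [-1.4944  0.4059  0.3074  1.6045  0.2405  1.0385 -1.3372] [ 0.6073 -0.0531  0.9126] 0.010561130256430865
[-1, -0.0442, 0.0217, 0.0122, -0.0001, 0.0001, -0.0016] ,
[-1, -0.0443, 0.0216, 0.0122, -0.0001, 0.0001, -0.0016] ,
[-1, -0.0443, 0.0215, 0.0122, -0.0001, 0.0001, -0.0016] ,
[-1, -0.0443, 0.0214, 0.0122, -0.0001, 0.0001, -0.0016] ,
[-1, -0.0444, 0.0214, 0.0122, -0.0001, 0.0001, -0.0016] ,
```

Request:
servo_tool(
  rows=[
    [[-1, -0.044, 0.0215, 0.012, 0, 0, 0], [-1, -0.044, 0.0215, 0.012, 0, 0, 0], [-1, -0.044, 0.0215, 0.012, 0, 0, 0], [-1, -0.044, 0.0215, 0.012, 0, 0, 0], [-1, -0.044, 0.0215, 0.012, 0, 0, -0.006]],
  ],
)

```text
time_s: 1.72
ee_pos: [0.4203, 0.2778, 0.4001]
ee_rot: [[-0.003, 0.94, 0.34], [1.0, 0.003, 0.001], [-0.0, 0.34, -0.94]]
contact_force: [0.1, -0.3, -0.5]
width: 0.0005
gripper_force: 0.0
```

Run:
```python
from h import *
o=r.get_obs();print(o['time_s'],o['ee_pos'],o['joints'],o['contact_force'],o['width'])
a=look('top','top1');b=look('scene','scene1')
cv2.imwrite('pics/both1.png',cv2.resize(np.hstack([a['image'],b['image']]),(800,300),interpolation=cv2.INTER_AREA))
plan([.48,.277,.25],Rt(20))
```

```text
1.725 [0.4203 0.2778 0.4001] [-1.1168  0.2323  0.3555  1.9409  0.2387  0.746  -0.9338] [ 0.1402 -0.3321 -0.5427] 0.00046364737071550113
[-1, 0.0018, 0.0012, 0.0536, -0.0006, 0.0019, -0.0023] ,
[-1, 0.0017, 0.0011, 0.0537, -0.0006, 0.0019, -0.0023] ,
[-1, 0.0016, 0.0011, 0.0537, -0.0006, 0.0019, -0.0023] ,
```

View pics/both1.png

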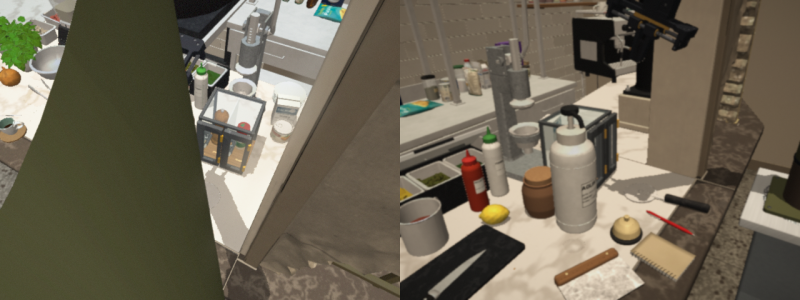

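Request:
servo_tool(
  rows=[
    [[-1, 0, 0.001, 0.053, 0, 0.002, -0.002], [-1, 0, 0.001, 0.053, 0, 0, 0], [-1, 0, 0.001, 0.053, 0, 0, 0], [-1, 0, -0.02, 0.035, 0, 0, 0], [-1, 0, -0.02, 0.035, 0, 0, 0], [-1, 0, 0, 0, 0, 0, 0]],
  ],
)

```text
time_s: 2.58
ee_pos: [0.4611, 0.2793, 0.1698]
ee_rot: [[-0.007, 0.942, 0.336], [1.0, 0.007, -0.001], [-0.004, 0.336, -0.942]]
contact_force: [0.1, 0.3, -0.2]
width: 0.0009
gripper_force: 0.0
```

Run:
```python
from h import *
o=r.get_obs();print(o['time_s'],o['ee_pos'],o['joints'],o['contact_force'],o['width'])
a=look('top','top2');b=look('scene','scene2')
cv2.imwrite('pics/both2.png',cv2.resize(np.hstack([a['image'][120:300,260:460],b['image'][80:350,200:500]]  if 0 else [cv2.resize(a['image'][130:330,270:470],(400,400)),cv2.resize(b['image'][100:300,180:380],(400,400))]),(800,400)))
plan([.505,.277,.175],Rt(20),n=3)
```

```text
2.575 [0.4611 0.2793 0.1698] [-0.9942  0.6647  0.3541  2.1833  0.1988  0.0691 -0.9283] [ 0.1286  0.321  -0.1696] 0.0008811639476981397
[-1, -0.0012, 0.0131, 0.0041, -0.0002, -0.0011, 0.0014] ,
[-1, -0.0011, 0.0131, 0.0041, -0.0002, -0.0011, 0.0014] ,
[-1, -0.0011, 0.0131, 0.0041, -0.0002, -0.0011, 0.0014] ,
```

View pics/both2.png

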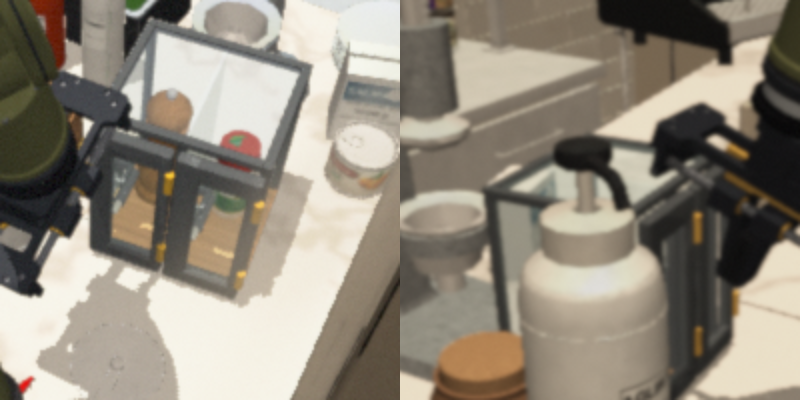

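The fingers are in front of the left door, but joint 6 is near its lower limit. I'll reduce the lean.

Run:
```python
from h import *
plan([.50,.277,.178],Rt(8),n=4)
```

```text
[-1, -0.0009, 0.0089, 0.002, 0.0522, -0.0007, 0.0012] ,
[-1, -0.0009, 0.009, 0.0015, 0.0522, -0.0007, 0.0012] ,
[-1, -0.0008, 0.0091, 0.001, 0.0522, -0.0007, 0.0012] ,
[-1, -0.0008, 0.0091, 0.0005, 0.0522, -0.0007, 0.0012] ,
```

Request:
servo_tool(
  rows=[
    [[-1, -0.001, 0.009, 0.002, 0.052, 0, 0.001], [-1, -0.001, 0.009, 0.0015, 0.052, -0.001, 0.001], [-1, -0.001, 0.009, 0.001, 0.052, -0.001, 0.001], [-1, -0.001, 0.009, 0.0005, 0.052, -0.001, 0.001], [-1, 0, 0, 0, 0, 0, 0]],
  ],
)

```text
time_s: 3.3
ee_pos: [0.5026, 0.2757, 0.18]
ee_rot: [[0.003, 0.989, 0.145], [1.0, -0.004, 0.002], [0.003, 0.145, -0.989]]
contact_force: [-0.0, -0.2, 0.4]
width: 0.0004
gripper_force: 0.0
```

Run:
```python
from h import *
o=r.get_obs();print(o['ee_pos'],o['joints'],o['contact_force'])
```

```text
[0.5026 0.2757 0.18  ] [-0.6437  0.6574  0.0226  1.9162  0.1591  0.4537 -0.7692] [-0.0387 -0.1725  0.4046]
```

Request:
servo_tool(
  rows=[
    [[-1, 0, 0.003, 0.0005, 0, 0, 0], [-1, 0, 0.003, 0.0005, 0, 0, 0], [-1, 0, 0.003, 0.0005, 0, 0, 0], [-1, 0, 0, 0, 0, 0, 0]],
  ],
)

```text
time_s: 3.8
ee_pos: [0.5085, 0.276, 0.177]
ee_rot: [[-0.001, 0.99, 0.139], [1.0, 0.001, -0.001], [-0.001, 0.139, -0.99]]
contact_force: [0.2, -0.3, 0.6]
width: 0.0007
gripper_force: 0.0
```

Request:
servo_tool(
  rows=[
    [[-1, 0, 0.0015, 0, 0, 0, 0], [-1, 0, 0, 0, 0, 0, 0]],
  ],
)

```text
time_s: 4.05
ee_pos: [0.5101, 0.2759, 0.1773]
ee_rot: [[-0.0, 0.99, 0.139], [1.0, 0.0, -0.001], [-0.001, 0.139, -0.99]]
contact_force: [-0.3, 0.6, -0.1]
width: 0.0
gripper_force: 0.0
```

Request:
servo_tool(
  rows=[
    [[-1, 0, 0.0015, 0, 0, 0, 0], [-1, 0, 0, 0, 0, 0, 0]],
  ],
)

```text
time_s: 4.3
ee_pos: [0.5116, 0.2759, 0.1776]
ee_rot: [[-0.0, 0.99, 0.139], [1.0, 0.0, -0.001], [-0.001, 0.139, -0.99]]
contact_force: [0.0, -0.8, -0.1]
width: 0.001
gripper_force: 0.0
```

Request:
servo_tool(
  rows=[
    [[-1, 0, 0.0015, 0, 0, 0, 0], [-1, 0, 0, 0, 0, 0, 0]],
  ],
)

```text
time_s: 4.55
ee_pos: [0.5132, 0.2758, 0.1778]
ee_rot: [[-0.0, 0.99, 0.139], [1.0, 0.0, -0.001], [-0.001, 0.139, -0.99]]
contact_force: [-0.4, -0.6, -0.8]
width: 0.0003
gripper_force: 0.0
```

Request:
servo_tool(
  rows=[
    [[-1, 0, 0.0015, 0, 0, 0, 0], [-1, 0, 0, 0, 0, 0, 0]],
  ],
)

```text
time_s: 4.8
ee_pos: [0.5147, 0.2759, 0.178]
ee_rot: [[-0.0, 0.99, 0.14], [1.0, 0.0, -0.0], [-0.001, 0.14, -0.99]]
contact_force: [0.2, 0.0, 0.9]
width: 0.0007
gripper_force: 0.0
```

Request:
servo_tool(
  rows=[
    [[-1, 0, 0.0015, 0, 0, 0, 0], [-1, 0, 0, 0, 0, 0, 0]],
  ],
)

```text
time_s: 5.05
ee_pos: [0.5161, 0.2759, 0.1782]
ee_rot: [[-0.0, 0.99, 0.14], [1.0, 0.0, -0.001], [-0.001, 0.14, -0.99]]
contact_force: [-0.0, 0.3, 0.8]
width: 0.0005
gripper_force: 0.0
```

Request:
servo_tool(
  rows=[
    [[-1, 0, 0.0015, 0, 0, 0, 0], [-1, 0, 0, 0, 0, 0, 0]],
  ],
)

```text
time_s: 5.3
ee_pos: [0.5176, 0.2759, 0.1784]
ee_rot: [[-0.0, 0.99, 0.139], [1.0, 0.0, -0.001], [-0.001, 0.139, -0.99]]
contact_force: [-0.4, 0.1, -1.2]
width: 0.0006
gripper_force: 0.0
```

Request:
servo_tool(
  rows=[
    [[-1, 0, 0.001, 0, 0, 0, 0], [-1, 0, 0, 0, 0, 0, 0]],
  ],
)

```text
time_s: 5.55
ee_pos: [0.5185, 0.2759, 0.1786]
ee_rot: [[-0.0, 0.99, 0.139], [1.0, 0.0, -0.001], [-0.001, 0.139, -0.99]]
contact_force: [0.1, 0.6, -0.1]
width: 0.0005
gripper_force: 0.0
```

Request:
servo_tool(
  rows=[
    [[-1, 0, 0.001, 0, 0, 0, 0], [-1, 0, 0, 0, 0, 0, 0]],
  ],
)

```text
time_s: 5.8
ee_pos: [0.5195, 0.2759, 0.1787]
ee_rot: [[-0.0, 0.99, 0.139], [1.0, 0.0, -0.001], [-0.001, 0.139, -0.99]]
contact_force: [-0.1, -1.0, 0.4]
width: 0.0005
gripper_force: 0.0
```

Request:
servo_tool(
  rows=[
    [[-1, 0, 0.001, 0, 0, 0, 0], [-1, 0, 0, 0, 0, 0, 0]],
  ],
)

```text
time_s: 6.05
ee_pos: [0.5204, 0.2759, 0.1788]
ee_rot: [[-0.0, 0.99, 0.139], [1.0, 0.0, -0.001], [-0.001, 0.139, -0.99]]
contact_force: [-1.2, -0.4, -0.2]
width: 0.0004
gripper_force: 0.0
```

Request:
servo_tool(
  rows=[
    [[-1, 0, 0.001, 0, 0, 0, 0], [-1, 0, 0, 0, 0, 0, 0]],
  ],
)

```text
time_s: 6.3
ee_pos: [0.5207, 0.2759, 0.1788]
ee_rot: [[-0.001, 0.99, 0.138], [1.0, 0.001, -0.001], [-0.001, 0.138, -0.99]]
contact_force: [-2.2, 0.5, 0.1]
width: 0.0006
gripper_force: 1.2
```

Request:
servo_tool(
  rows=[
    [[-1, 0, 0.001, 0, 0, 0, 0], [-1, 0, 0, 0, 0, 0, 0]],
  ],
)

```text
time_s: 6.55
ee_pos: [0.5209, 0.2759, 0.1787]
ee_rot: [[-0.001, 0.991, 0.137], [1.0, 0.001, -0.001], [-0.001, 0.137, -0.991]]
contact_force: [-4.7, 0.2, 2.2]
width: 0.0003
gripper_force: 2.5
```

Run:
```python
from h import *
c=look('top','top3'); cv2.imwrite('pics/t3.png',cv2.resize(c['image'][130:290,270:430],(600,600),interpolation=cv2.INTER_CUBIC))
```

```text
(no output)
```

View pics/t3.png

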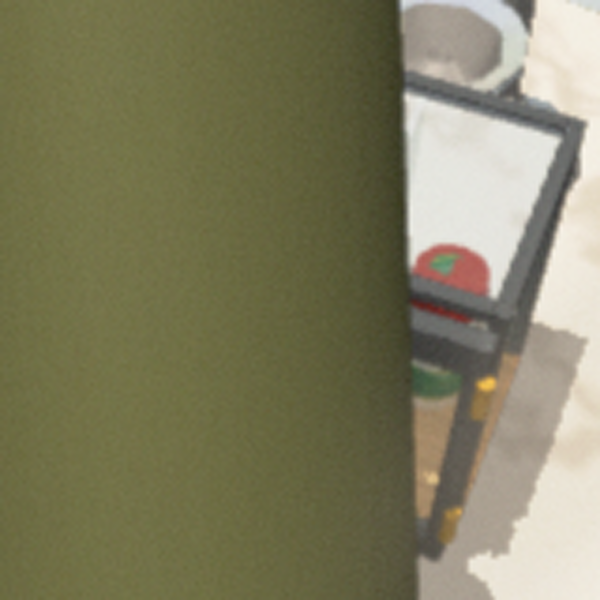

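The arm hides the door, but force is building from x≈0.5205, so the fingertips are on the door face. I'll continue pressing gently.

Request:
servo_tool(
  rows=[
    [[-1, 0, 0.001, 0, 0, 0, 0], [-1, 0, 0, 0, 0, 0, 0]],
  ],
)

```text
time_s: 6.85
ee_pos: [0.5213, 0.276, 0.1788]
ee_rot: [[-0.001, 0.991, 0.136], [1.0, 0.002, -0.001], [-0.002, 0.136, -0.991]]
contact_force: [-5.4, 0.3, 2.7]
width: 0.0005
gripper_force: 3.1
```

Request:
servo_tool(
  rows=[
    [[-1, 0, 0.0005, 0, 0, 0, 0], [-1, 0, 0, 0, 0, 0, 0]],
  ],
)

```text
time_s: 7.1
ee_pos: [0.5216, 0.276, 0.1788]
ee_rot: [[-0.001, 0.991, 0.135], [1.0, 0.002, -0.001], [-0.002, 0.135, -0.991]]
contact_force: [-7.5, -0.2, 3.1]
width: 0.0004
gripper_force: 3.3
```

Request:
servo_tool(
  rows=[
    [[-1, 0, 0.0005, 0, 0, 0, 0], [-1, 0, 0, 0, 0, 0, 0]],
  ],
)

```text
time_s: 7.35
ee_pos: [0.5219, 0.276, 0.1788]
ee_rot: [[-0.002, 0.991, 0.135], [1.0, 0.002, -0.002], [-0.002, 0.135, -0.991]]
contact_force: [-6.1, 0.2, 2.3]
width: 0.0007
gripper_force: 3.4
```

Request:
servo_tool(
  rows=[
    [[-1, 0, 0.001, 0, 0, 0, 0], [-1, 0, 0, 0, 0, 0, 0]],
  ],
)

```text
time_s: 7.6
ee_pos: [0.5226, 0.2761, 0.1788]
ee_rot: [[-0.002, 0.991, 0.135], [1.0, 0.002, -0.002], [-0.002, 0.135, -0.991]]
contact_force: [-7.3, 0.7, 2.5]
width: 0.0005
gripper_force: 3.6
```

Request:
servo_tool(
  rows=[
    [[-1, 0, 0.001, 0, 0, 0, 0], [-1, 0, 0, 0, 0, 0, 0]],
  ],
)

```text
time_s: 7.85
ee_pos: [0.5235, 0.2761, 0.1788]
ee_rot: [[-0.002, 0.991, 0.134], [1.0, 0.002, -0.002], [-0.002, 0.134, -0.991]]
contact_force: [-7.2, -0.2, 1.7]
width: 0.0006
gripper_force: 3.7
```

Request:
servo_tool(
  rows=[
    [[-1, 0, 0.0005, 0, 0, 0, 0], [-1, 0, 0, 0, 0, 0, 0]],
  ],
)

```text
time_s: 8.1
ee_pos: [0.5241, 0.2761, 0.1788]
ee_rot: [[-0.002, 0.991, 0.134], [1.0, 0.002, -0.002], [-0.002, 0.134, -0.991]]
contact_force: [-5.7, 0.8, 0.4]
width: 0.0003
gripper_force: 3.4
```

Request:
servo_tool(
  rows=[
    [[-1, 0, -0.006, -0.001, 0, 0, 0], [-1, 0, -0.012, -0.0015, 0, 0, 0], [-1, 0, -0.015, -0.002, 0, 0, 0], [-1, 0, -0.015, -0.002, 0, 0, 0], [-1, 0, -0.015, -0.002, 0, 0, 0], [-1, 0, -0.015, -0.002, 0, 0, 0], [-1, 0, -0.01, -0.001, 0, 0, 0], [-1, 0, 0, 0, 0, 0, 0]],
  ],
)

```text
time_s: 9.1
ee_pos: [0.4374, 0.2761, 0.1789]
ee_rot: [[-0.001, 0.99, 0.139], [1.0, 0.002, -0.001], [-0.001, 0.139, -0.99]]
contact_force: [-0.3, 0.0, 0.1]
width: 0.0005
gripper_force: 0.0
```

Run:
```python
from h import *
o=r.get_obs();print(o['time_s'],o['ee_pos'],o['joints'],o['contact_force'])
a=look('top','top4');b=look('scene','scene4')
cv2.imwrite('pics/both4.png',np.hstack([cv2.resize(a['image'][130:330,270:470],(400,400)),cv2.resize(b['image'][100:300,180:380],(400,400))]))
```

```text
9.1 [0.4374 0.2761 0.1789] [-0.7471  0.6097  0.0583  2.0675  0.1607  0.363  -0.8469] [-0.34    0.0041  0.1374]
```

View pics/both4.png

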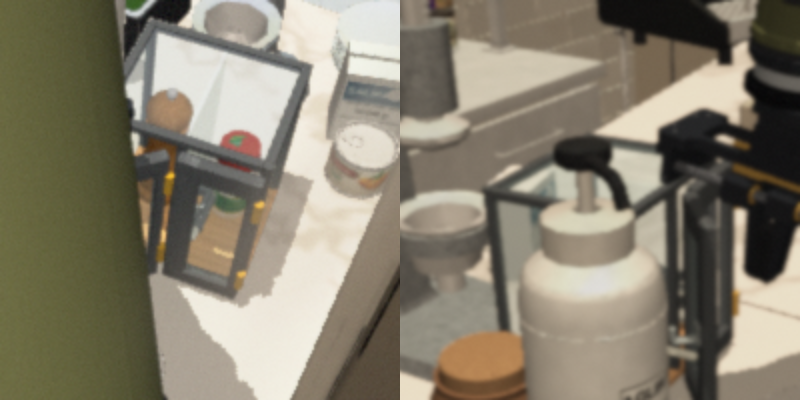

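The left door has sprung ajar, to roughly 0.7 rad, and the right door is still shut. Next I'll go over the top edge and down behind the free edge.

Request:
servo_tool(
  rows=[
    [[-1, 0, 0.008, -0.035, 0, 0, 0], [-1, 0, 0.01, -0.036, 0, 0, 0], [-1, 0.002, 0.027, 0.004, 0, 0, 0], [-1, 0.002, 0.027, 0.004, 0, 0, 0], [-1, 0.002, 0.027, 0.004, 0, 0, 0], [-1, 0, 0, 0, 0, 0, 0]],
  ],
)

```text
time_s: 9.95
ee_pos: [0.5303, 0.2811, 0.2509]
ee_rot: [[0.003, 0.99, 0.141], [1.0, -0.003, -0.001], [-0.0, 0.141, -0.99]]
contact_force: [-0.9, 0.4, -0.3]
width: 0.0003
gripper_force: 0.0
```

Run:
```python
from h import *
o=r.get_obs();print(o['time_s'],o['ee_pos'],o['joints'],o['contact_force'])
H=np.array([.5422,.2084]);a=.1122
for th in np.r_[.7:1.46:.1]:
    d=np.array([-np.sin(th+a),np.cos(th+a)]);n=np.array([np.cos(th+a),np.sin(th+a)])
    print(round(th,2),H+.065*d+(.014+.013*abs(n[0])+.009*n[1])*n, 'edge',H+.084*d)
a=look('top','top5');b=look('scene','scene5')
cv2.imwrite('pics/both5.png',np.hstack([cv2.resize(a['image'][130:330,270:470],(400,400)),cv2.resize(b['image'][100:300,180:380],(400,400))]))
plan([.522,.283,.178],Rt(8))
```

```text
9.95 [0.5303 0.2811 0.2509] [-0.612   0.588   0.0056  1.7609  0.1246  0.6804 -0.7029] [-0.9108  0.4342 -0.2684]
0.7 [0.5153 0.2745] edge [0.4812 0.2662]
0.8 [0.5086 0.2712] edge [0.4758 0.2598]
0.9 [0.5022 0.267 ] edge [0.471  0.2529]
1.0 [0.4962 0.2621] edge [0.4669 0.2456]
1.1 [0.4908 0.2565] edge [0.4635 0.2379]
1.2 [0.486  0.2502] edge [0.461  0.2299]
1.3 [0.482  0.2433] edge [0.4593 0.2217]
1.4 [0.4787 0.2359] edge [0.4583 0.2133]
[-1, 0.0008, -0.0077, 0.0356, -0.0005, 0.0005, -0.0001] ,
[-1, 0.0007, -0.0077, 0.0356, -0.0005, 0.0005, -0.0001] ,
```

View pics/both5.png

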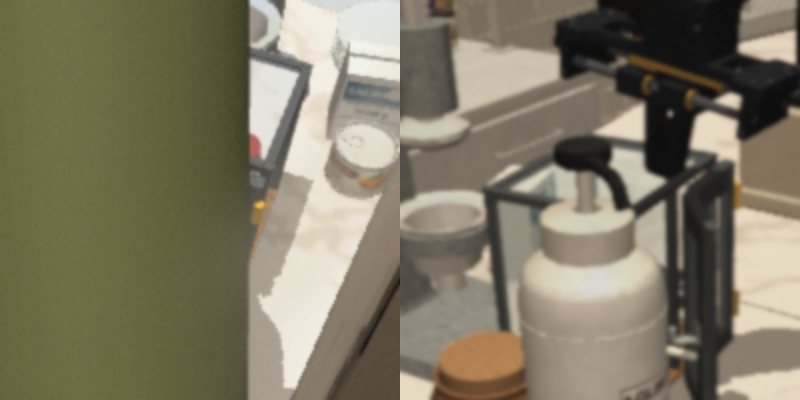

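The finger is above the cupboard front and the ajar door is visible at crop (690-735, 160-370). I'll check the door edge and the finger gap by depth.

Run:
```python
from h import *
c=load('scene5')
print('exp edge',proj(c,[.481,.266,.211]),proj(c,[.491,.276,.211]),'carc corner',proj(c,[.552,.298,.215]),'tip',proj(c,[.530,.281,.251]))
for v in (186,192,200,210,220):
    for u in range(316,352,2):
        P=depth(c,u,v)
        if .43<P[0]<.56 and .19<P[1]<.31: print(v,u,P)
```

```text
exp edge (np.float64(341.225548391739), np.float64(211.94619550736766)) (np.float64(332.8072269153694), np.float64(212.7502778854748)) carc corner (np.float64(294.4713978682679), np.float64(207.384225389247)) tip (np.float64(310.7437213024376), np.float64(186.15998943288244))
186 316 [0.5131 0.2907 0.2576]
186 318 [0.5131 0.2851 0.2558]
186 320 [0.514  0.278  0.2534]
192 326 [0.5515 0.2021 0.2108]
192 328 [0.5477 0.2014 0.2113]
192 330 [0.5453 0.1985 0.2109]
192 332 [0.5441 0.1937 0.2095]
200 322 [0.5393 0.2342 0.2089]
200 324 [0.5332 0.2372 0.2112]
200 326 [0.5292 0.237  0.212 ]
200 328 [0.5267 0.2345 0.2116]
200 330 [0.5257 0.2296 0.2101]
200 332 [0.5434 0.1949 0.1946]
210 322 [0.5408 0.2324 0.189 ]
210 324 [0.529  0.244  0.1958]
210 326 [0.5179 0.2547 0.2022]
210 328 [0.5053 0.2682 0.2099]
210 330 [0.5011 0.2686 0.2109]
210 332 [0.4988 0.266  0.2105]
210 334 [0.4947 0.2663 0.2115]
210 336 [0.4916 0.2651 0.2118]
220 322 [0.5431 0.2293 0.1679]
220 324 [0.5394 0.2284 0.1684]
220 326 [0.5305 0.2357 0.1733]
220 328 [0.5068 0.2661 0.1905]
220 330 [0.4975 0.2745 0.1959]
220 332 [0.4895 0.281  0.2003]
220 334 [0.4877 0.2777 0.1995]
220 336 [0.4857 0.2747 0.1988]
220 338 [0.4828 0.2731 0.1989]
```

Request:
servo_tool(
  rows=[
    [[-1, 0.008, -0.01, 0, 0, 0, 0], [-1, 0, -0.005, 0.035, 0, 0, 0], [-1, 0, -0.005, 0.034, 0, 0, 0], [-1, 0, 0, 0, 0, 0, 0]],
  ],
)

```text
time_s: 10.55
ee_pos: [0.5148, 0.2901, 0.178]
ee_rot: [[-0.003, 0.991, 0.134], [1.0, 0.003, -0.003], [-0.003, 0.134, -0.991]]
contact_force: [0.7, 0.1, -0.5]
width: 0.0007
gripper_force: 0.0
```

Run:
```python
from h import *
o=r.get_obs();print(o['time_s'],o['ee_pos'],o['joints'],o['contact_force'])
```

```text
10.55 [0.5148 0.2901 0.178 ] [-0.6495  0.6822  0.0211  1.8539  0.1431  0.5027 -0.7529] [ 0.6965  0.1034 -0.5419]
```

Request:
servo_tool(
  rows=[
    [[-1, -0.007, -0.003, -0.0005, 0, 0, 0], [-1, -0.007, -0.003, -0.0005, 0, 0, 0], [-1, -0.0045, -0.006, -0.001, 0, 0, 0], [-1, -0.0045, -0.006, -0.001, 0, 0, 0], [-1, -0.006, -0.005, -0.0005, 0, 0, 0], [-1, -0.006, -0.005, -0.0005, 0, 0, 0], [-1, 0, 0, 0, 0, 0, 0]],
  ],
)

```text
time_s: 11.42
ee_pos: [0.4882, 0.2534, 0.1796]
ee_rot: [[0.0, 0.991, 0.137], [1.0, -0.0, -0.003], [-0.003, 0.137, -0.991]]
contact_force: [-0.3, 0.8, 0.9]
width: 0.0007
gripper_force: 0.0
```

Run:
```python
from h import *
o=r.get_obs();print(o['time_s'],o['ee_pos'],o['joints'],o['contact_force'])
c=look('scene','scene6')
for z in(.205,.15):
  for th in (.9,1.1,1.2,1.3):
    d=np.array([-np.sin(th+.1122),np.cos(th+.1122)]);e=np.array([.542,.212])+.084*d;print(th,z,e,proj(c,[*e,z]))
for v in (205,215,225):
    for u in range(320,366,2):
        P=depth(c,u,v)
        if .43<P[0]<.56 and .17<P[1]<.31 and P[2]<.22: print(v,u,P)
```

```text
11.425 [0.4882 0.2534 0.1796] [-0.6284  0.637   0.0284  1.9761  0.1559  0.4217 -0.7457] [-0.3343  0.7746  0.9498]
0.9 0.205 [0.4708 0.2565] (np.float64(349.50433594386726), np.float64(214.6408812591276))
1.1 0.205 [0.4633 0.2415] (np.float64(357.92675998486163), np.float64(212.48212809103117))
1.2 0.205 [0.4608 0.2335] (np.float64(361.60840124964756), np.float64(211.17771859104914))
1.3 0.205 [0.4591 0.2253] (np.float64(364.8843468341755), np.float64(209.74693330678969))
0.9 0.15 [0.4708 0.2565] (np.float64(349.08582976200927), np.float64(244.38614508773955))
1.1 0.15 [0.4633 0.2415] (np.float64(357.25913792785684), np.float64(242.02178674543313))
1.2 0.15 [0.4608 0.2335] (np.float64(360.8345866361527), np.float64(240.59062913989985))
1.3 0.15 [0.4591 0.2253] (np.float64(364.018134349613), np.float64(239.01923407257934))
205 324 [0.5384 0.2294 0.198 ]
205 326 [0.5349 0.2283 0.1984]
205 328 [0.5302 0.2291 0.1996]
205 330 [0.5258 0.2295 0.2007]
205 332 [0.521  0.2306 0.2021]
205 334 [0.4956 0.2649 0.2197]
215 324 [0.5398 0.2276 0.1778]
215 326 [0.536  0.227  0.1785]
215 328 [0.5319 0.2
[... 458 characters left out ...]
625 0.2426 0.201 ]
215 360 [0.4602 0.2398 0.2005]
215 362 [0.4598 0.2337 0.1983]
225 324 [0.5415 0.2254 0.1569]
225 326 [0.5361 0.227  0.1588]
225 328 [0.5329 0.2254 0.159 ]
225 330 [0.5277 0.2269 0.1608]
225 332 [0.5253 0.224  0.1602]
225 334 [0.497  0.2627 0.1823]
225 336 [0.495  0.2595 0.1816]
225 338 [0.4909 0.2599 0.1827]
225 340 [0.486  0.2614 0.1845]
225 342 [0.4822 0.2612 0.1853]
225 344 [0.4777 0.2623 0.1868]
225 346 [0.475  0.2603 0.1867]
225 348 [0.4741 0.2552 0.1849]
225 350 [0.4733 0.25   0.183 ]
225 352 [0.4761 0.2382 0.1777]
225 354 [0.4703 0.2417 0.1805]
225 356 [0.4677 0.2394 0.1802]
225 358 [0.4621 0.2424 0.1828]
225 360 [0.4601 0.2393 0.182 ]
225 362 [0.4595 0.2332 0.1798]
```

Request:
servo_tool(
  rows=[
    [[-1, -0.004, -0.003, -0.0005, 0, 0, 0], [-1, -0.004, -0.003, 0, 0, 0, 0], [-1, -0.004, -0.002, 0, 0, 0, 0], [-1, 0, 0, 0, 0, 0, 0]],
  ],
)

```text
time_s: 11.98
ee_pos: [0.481, 0.242, 0.1793]
ee_rot: [[0.0, 0.99, 0.138], [1.0, -0.0, -0.002], [-0.002, 0.138, -0.99]]
contact_force: [0.3, -1.0, 0.9]
width: 0.0007
gripper_force: 0.0
```

```bash
cat > chk.py <<'E'
from h import *
import sys
o=r.get_obs();print(o['time_s'],o['ee_pos'],o['contact_force'])
c=look('scene',sys.argv[1]);A=[]
for v in range(200,236,2):
    for u in range(320,376):
        P=depth(c,u,v)
        if (.455<P[0]<.475 or .52<P[0]<.54) and .17<P[1]<.25 and .13<P[2]<.206: A.append(P)
A=np.array(A)
n=A[(A[:,0]>.52)];m=A[A[:,0]<.475]
print(len(n),np.median(n,0),len(m))
for lo in np.arange(.455,.475,.004):
    k=m[(m[:,0]>=lo)&(m[:,0]<lo+.004)]
    if len(k): q=np.median(k,0);d=np.median(n,0)-q;print(q,len(k),'theta',np.pi/2-np.arctan2(-d[1],d[0])-.1122)
E
python3 chk.py scene7
```

```text
11.975 [0.481  0.242  0.1793] [ 0.3023 -0.9696  0.8557]
167 [0.5295 0.2258 0.1726] 161
[0.4578 0.2251 0.1819] 53 theta 1.4679651183373665
[0.4613 0.2302 0.1943] 37 theta 1.3945948244513717
[0.4645 0.2334 0.1857] 36 theta 1.3423614350896047
[0.469  0.2296 0.1725] 14 theta 1.3957033701134365
[0.4732 0.2302 0.173 ] 21 theta 1.3800132964678415
```

Request:
servo_tool(
  rows=[
    [[-1, -0.002, 0, 0, 0, 0, 0], [-1, -0.0015, 0, 0, 0, 0, 0], [-1, 0, 0, 0, 0, 0, 0]],
  ],
)

```text
time_s: 12.4
ee_pos: [0.4814, 0.2391, 0.1794]
ee_rot: [[-0.0, 0.99, 0.139], [1.0, 0.0, -0.001], [-0.001, 0.139, -0.99]]
contact_force: [0.5, -0.2, 0.4]
width: 0.0005
gripper_force: 0.0
```

```bash
python3 chk.py scene8
```

```text
12.4 [0.4814 0.2391 0.1794] [ 0.517  -0.2249  0.4499]
170 [0.5296 0.2255 0.1701] 189
[0.4573 0.2232 0.1827] 52 theta 1.4901569755467496
[0.4611 0.2274 0.1916] 40 theta 1.4311119498405236
[0.4652 0.2317 0.1873] 48 theta 1.3638307480818082
[0.469  0.2471 0.1817] 26 theta 1.116065813670004
[0.4727 0.2465 0.1843] 23 theta 1.1064122946108932
```

Request:
servo_tool(
  rows=[
    [[-1, 0.008, 0, 0, 0, 0, 0], [-1, 0.012, 0, 0, 0, 0, 0], [-1, 0.008, 0, -0.015, 0, 0, 0], [-1, 0, 0, -0.045, 0, 0, 0], [-1, 0, 0, -0.05, 0, 0, 0], [-1, 0, 0, -0.05, 0, 0, 0], [-1, 0.02, -0.03, -0.03, 0, 0, 0], [-1, 0.03, -0.03, -0.01, 0, 0, 0]],
  ],
)

```text
time_s: 13.45
ee_pos: [0.394, 0.3189, 0.3714]
ee_rot: [[0.001, 0.99, 0.142], [1.0, -0.001, 0.003], [0.003, 0.142, -0.99]]
contact_force: [0.3, 1.1, 0.3]
width: 0.0001
gripper_force: 0.0
```

Request:
servo_tool(
  rows=[
    [[-1, 0.05, -0.01, -0.01, 0, 0, 0], [-1, 0.05, -0.01, 0, 0, 0, 0], [-1, 0.05, 0, 0, 0, 0, 0], [-1, 0.03, 0, 0, 0, 0, 0], [-1, 0, 0, 0, 0, 0, 0], [-1, 0, 0, 0, 0, 0, 0]],
  ],
)

```text
time_s: 14.2
ee_pos: [0.3729, 0.4967, 0.3759]
ee_rot: [[0.0, 0.99, 0.139], [1.0, 0.0, -0.002], [-0.002, 0.139, -0.99]]
contact_force: [-0.5, -0.5, 0.6]
width: 0.0005
gripper_force: 0.0
```

Run:
```python
from h import *
o=r.get_obs();print(o['time_s'],o['ee_pos'],o['contact_force'],o['joints'])
a=look('top','top9');b=look('scene','scene9')
cv2.imwrite('pics/both9.png',np.hstack([cv2.resize(a['image'][130:330,250:450],(400,400)),cv2.resize(b['image'][100:400,130:430],(400,400))]))
```

```text
14.2 [0.3729 0.4967 0.3759] [-0.5216 -0.5093  0.5695] [-1.0615  0.5155 -0.0077  1.4679  0.1431  1.0963 -1.1295]
```

View pics/both9.png

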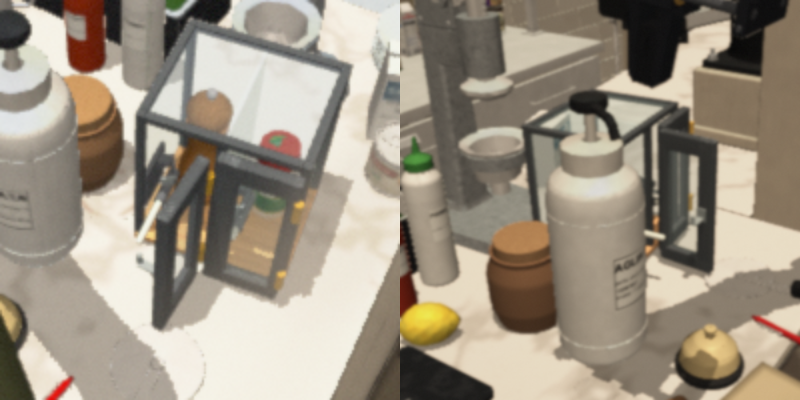

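The left door stands wide open, the right is shut, and the mill, jars and bell are in place. One numeric check of the angle from depth.

Run:
```python
from h import *
c=load('top9');
A=np.array([depth(c,u,v) for u in range(315,362) for v in range(195,250)])
m=(abs(A[:,2]-.211)<.004)&(A[:,0]<.53)&(A[:,0]>.44);A=A[m][:,:2];print(len(A),A.min(0),A.max(0))
vx,vy,*_=cv2.fitLine(A.astype(np.float32),cv2.DIST_HUBER,0,.01,.01).ravel();print('own angle',np.pi/2-np.arctan(-vy/vx)-.1122)
# right door top / carcass yaw
B=np.array([depth(c,u,v) for u in range(355,405) for v in range(190,225)])
B=B[(abs(B[:,2]-.211)<.003)&(B[:,0]<.57)&(B[:,0]>.53)][:,:2]
vx,vy,*_=cv2.fitLine(B.astype(np.float32),cv2.DIST_HUBER,0,.01,.01).ravel();print(len(B),'right door yaw',np.arctan(-vx/vy))
```

```text
247 [0.4582 0.2125] [0.5298 0.2267]
own angle 1.4429461
372 right door yaw -0.08602496
```

Run:
```python
from h import *
a,b=load('top0'),load('top9')
d=np.abs(a['image'].astype(int)-b['image']).max(2)
print('right door region',np.percentile(d[215:270,370:395],[50,95,99]),np.abs(a['range_z']-b['range_z'])[205:270,368:402].mean())
```

```text
right door region [4. 7. 9.] 0.010924377
```

Pixels over the right door haven't changed, so it is still shut. Handing in.

```bash
python3 -c "
from workcell import r
print(r.job_done())"
```

```text
the job is handed in; nothing more can be done
None
```

The left door, in front of the mill, is open to about 1.44 rad of its 1.5 rad stop; the right door stayed shut, everything else looks undisturbed in the last pictures, the hand is clear, and the job is handed in at about 14 s.

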